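# Third hand for the coin chest: hold the drawer front on for screwing

### The arm

A 6-joint arm with a two-finger parallel gripper is mounted at the origin on the work surface. World frame = base frame: x ahead of the robot, y to its left, z up, the work surface at z = 0. Lengths are in m, angles in rad, forces in N, time in s.
With the tool pointing down it reaches from about 0.35 to 0.975 m from the base axis. Payload 4.9 kg.
Tool frame: the origin (TCP) lies where the fingers leave the gripper's body, on its centre line; the fingertips stand 73 mm ahead of it and the grasp point (between the pads) lies 54 mm ahead of it; z points along the fingers, y is the direction in which the jaws open and shut (so a half turn about z gives the same grasp; the last joint's range is limited). The gripper opens to 85 mm and grips with 20 to 120 N. Pads are 22 mm wide; open, the fingers measure 114 mm over their backs; the gripper's body (76 mm by 85 mm) begins 54 mm behind the grasp point. The pads swing forward as they close: fully open they stand 13 mm farther back than shut.
Start: joints at [-1.461, 0.053, 1.613, -0, 1.476, -0.119], TCP at [0.142, -0.609, 0.304] pointing down, gripper open.
Joint ranges: [-3.01, 3.01], [-1.01, 2.22], [0.06, 2.58], [-1.02, 4.17], [0.09, 2.62], [-3.14, 3.14]. Speed limits (rad/s): [2.57, 2.57, 3.14, 3.14, 3.14, 3.14].

### API

Orientations are given as a rotation vector (axis times angle).
In Python, from station import monitor, vision, workorder gives the robot as it stands.
- The arm moves only by the tool arm_command, never from a script. Its argument "rows" is text: rows parted by semicolons, each of 6 numbers parted by spaces: the shift along the world's x, y, z in mm, then the turn, a rotation vector about the world's x, y, z in degrees. In form: tx ty tz wx wy wz; .... A call has 1 to 12 rows; each row is the pose to reach, as a shift and turn from the pose measured when the call began; what a row does not reach only later rows make up. A row lasts 1/8 s, in which the tool goes at most 62.5 mm and 10.7 degrees, less where a joint would pass 70% of its speed; a pose out of reach is approached as far as the arm can. A call with a gripper value outside its range is refused whole. "jaw" is the opening, from 0 (shut) to 1 (fully open), set as the call begins (left out, the last holds). The fingers move at their own pace and stop on an object; "squeeze" is the grip in N (left out, the last holds). Time passes only in rows, so rows that repeat a pose let the fingers close. It gives the time, the measured TCP pose, the force and the opening at its end, in the units of the state.
- monitor.get_obs(): the state, without advancing time (a new reading comes with each control period).
- vision.get_image(name): name is "scene" or "top" or "wrist"; returns a dict with "frame" (480x640x3 uint8, red, green, blue), "vfov" (degrees; the focal length in pixels is half the picture's height over the tangent of half this angle, whatever the lens; pixels are square), "cx", "cy" (the principal point, pixels), "R" (3x3) and "t" (3): a world point X has camera coordinates R X + t; the wrist camera has in their place "T_tool_cam" (4x4, takes a point from camera to tool coordinates, whose origin is the TCP and whose axes are the flange's). Camera axes: x right, y down, z forward; pixel columns grow to the right and rows downward; lengths in m; the calibration is good to about 2 mm. A picture is of the moment at which its call begins: read the wrist's pose just before it. There is no depth.
- workorder.finish_job(): hands the job in, once; it reports no verdict.
The state is a dict: "t": time; "q": joint angles; "dq": joint speeds; "effort": joint torques, N m; "tool_pos": TCP position; "tool_rot": TCP orientation; "contact_force": force on the tool from outside, world axes, zero at the start; "wrist_torque": the same for the moment, N m; "opening": finger opening in m.
Only numpy, scipy, OpenCV 4.12 (cv2) and the standard library are available. Lean on these libraries where they do the work, as an engineer would, in place of code of your own. Each camera call takes 0.05 s, during which the arm holds its last target. There are 200 camera calls.

### The job

The front of the coin chest's drawer has come off and stands loose on the carrom board: take it lightly by its upright pull (the plastic is brittle, do not squeeze hard), lift it, and bring its flat back squarely against the bare drawer end, lined up edge to edge. Press it there gently but steadily with about 10 N (a kilo's weight; never ram it), so that the drawer gives a little on its spring, and keep pressing for a few seconds so that I can start the screws; your program finishes while you are still holding and pressing the front in place. Leave the cup, the tumbler and the striker alone.

Things in the scene. Friction and masses are not known exactly. Their poses are not given: they have to be found in the camera images.
- board: Carrom board of teak with a pale playing surface, fixed. The playing surface is level, 20 mm above the work surface, 740 mm square; the frame around it is 60 mm wide and rises 20 mm above the playing surface. Origin: under the board's centre, at the work surface.
- chest: Coin chest of dark plastic, fixed on the playing surface: a box shell 170 mm deep (x), 150 mm wide (y), 76 mm high, open at its front, which looks along its -x. Origin: middle of the lower edge of its front, on the playing surface.
- drawer: The chest's open-topped drawer, lacking its front: its bare end is an upright face 120 mm wide, 50 mm high, looking along -x, 45 mm out of the chest, lower edge 12 mm above the playing surface. Origin: middle of that lower edge; axes as the chest's (z up). It can be pushed in (+x) 30 mm against a spring of 0.7 N per mm, no preload: 10 N sinks it 14 mm.
- front: Loose drawer front, dark plastic, about 120 g, upright on the playing surface: panel 120 (y) x 50 (z) x 8 mm; in the middle of its front side a solid pull 20 mm wide (y), 50 mm high, from 8 to 46 mm before the panel's back. Origin: middle of the back's lower edge; +x points out of the back; in place origin and axes match the drawer's. Squeeze: at most 60 N.
- cup: Bystander: blue ceramic cup, 76 mm across, 75 mm high, upright on the playing surface. Origin: centre of its underside.
- mat: Round cork mat, 96 mm across, 5 mm thick, fixed on the playing surface. Origin: centre of its underside.
- tumbler: Bystander: steel tumbler upturned on the cork mat, 74 mm across, 100 mm high. Origin: centre of its lower side.
- striker: Bystander: translucent yellow striker, a disc 41 mm across, 9 mm thick, near the baseline on the robot's side. Origin: centre of its underside.
Things that resemble listed ones, but are neither listed nor needed, are in the scene too. Of the things like the front, leave any that is blue; of the rest the larger one is meant.

How it is judged:
On the way, in this order (a step that is already met when the one before it is completed fails the run):
1. the front is held in the fingers, lifted clear of the board, away from the drawer (contact force between front and the fingers above 1 N and contact force between front and board below 0.05 N and height (world z) of front above 0.023 m and contact force between front and drawer below 0.5 N), for 0.1 s.
2. the front is pressed in place with a force inside the band for two seconds (contact force between front and drawer between 6 and 15 N and contact force between front and the fingers above 1 N and contact force between front and board below 0.05 N and angle between the x axis of front and the x axis of drawer, either way round below 0.1 rad and angle between the z axis of front and the z axis of drawer, either way round below 0.1 rad and x of front in the frame of drawer between -0.004 and 0.004 m and y of front in the frame of drawer between -0.008 and 0.008 m and z of front in the frame of drawer between -0.008 and 0.008 m), for 2 s.
At the end, for the whole second after the job is handed in: Fingers hold the front off the board, its back flat on the drawer's bare end (gap under 4 mm, turned under 0.1 rad), edges lined up within 8 mm, pressed on with 6 to 15 N through the last second; cup, tumbler and striker within 15 mm of their places (all of step 2 and distance of each of cup, tumbler, striker from where it was at the start of the episode below 0.015 m); the arm keeps its last pose, push and grip.
It fails at once if the front is rammed on the drawer (over 25 N) (contact force between front and drawer above 25 N).
It fails at once if the pull is squeezed too hard (over about 60 N a finger) (contact force between front and the fingers above 130 N).
It fails at once if the cup, tumbler or striker is disturbed (moved over 15 mm or tipped) (distance of any of cup, tumbler, striker from where it was at the start of the episode above 0.015 m or angle between any of cup, tumbler's own z axis and vertical above 0.3 rad).
It also fails if it takes over 51 s, if anything falls off the work surface, if the arm or the gripper's body presses on something with over 40 N, if the wrist force passes 120 N, or if a joint passes its speed limit or range.

## Working session

There is one attempt and no reset: what is moved stays moved. The work goes in short steps, Python scripts to look and compute and a tool call to move; the robot and the scene stay as the last step left them, time stands still between calls to the robot, and variables do not carry over. Pictures are saved under pics/ and viewed, about 8 in all and at most 12, crops included, and the job is handed in when it is done.

Besides the shell and the picture viewer there is one more tool, called by a JSON object that holds its "api" and its "payload", one argument or row to a line. arm_command: Moves the arm, as the interface text tells. Its arguments: {"type":"object","properties":{"rows":{"type":"string"},"jaw":{"type":"number"},"squeeze":{"type":"number"}},"required":["rows"]}

```bash
mkdir -p pics; ls; python3 - <<'E'
from station import monitor, vision
import cv2,pickle
o=monitor.get_obs();print(o)
d={}
for n in("scene","top"):
    v=vision.get_image(n);d[n]=v
    cv2.imwrite(f"pics/{n}1.png",v["frame"][:,:,::-1]);print(n,v["vfov"],v["cx"],v["cy"],v["R"],v["t"])
pickle.dump(d,open("v1.pkl","wb"))
E
```

```text
pics
{'t': 0.0, 'q': array([-1.46100134e+00,  5.33585530e-02,  1.61425376e+00,  7.95073586e-06,
        1.47598870e+00, -1.19010299e-01]), 'dq': array([ 0.0001737 , -0.00092297,  0.00021206, -0.00028772,  0.00152627,
       -0.0010184 ]), 'effort': array([ 1.40619370e-03, -3.93679941e+01, -3.70179319e+01,  1.13592301e-05,
        7.10420820e-03,  1.25872552e-05]), 'tool_pos': array([ 0.14170406, -0.60825417,  0.30268585]), 'tool_rot': array([-3.1190615e+00, -3.5839260e-01, -2.6950144e-05]), 'contact_force': array([0.10339271, 0.03799686, 0.43873948]), 'wrist_torque': array([ 0.02582949,  0.02808166, -0.04432323]), 'opening': 0.08556839586421477}
scene 50.653342967449504 329.85585314580396 232.9775530692547 [[ 0.00632325  0.99991273 -0.01159928]
 [ 0.68426185 -0.01278519 -0.72912431]
 [-0.72920898 -0.00332651 -0.68428298]] [-0.00569949 -0.28405262  1.43476507]
top 49.65537887447761 319.6239276904107 242.75808752209494 [[-1.30153797e-02 -9.99915026e-01 -7.35141941e-04]
 [-9.85301883e-01  1.29503956e-02 -1.70330519e-01]
 [ 1.70325566e-01 -1.49257964e-03 -9.85386713e-01]] [0.00880141 0.48038736 1.00800462]
```

View pics/scene1.png

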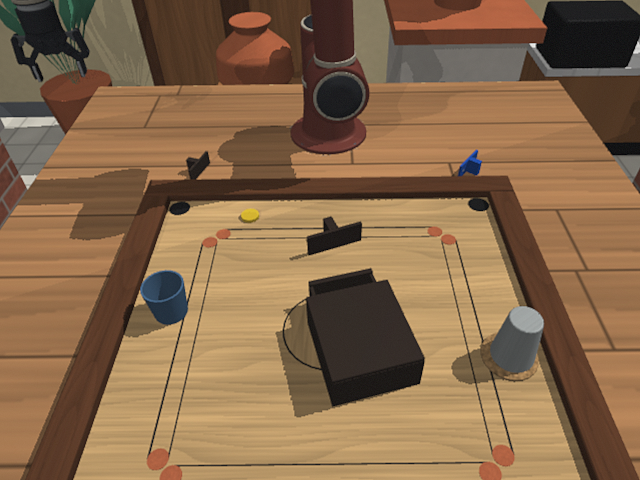

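View pics/top1.png

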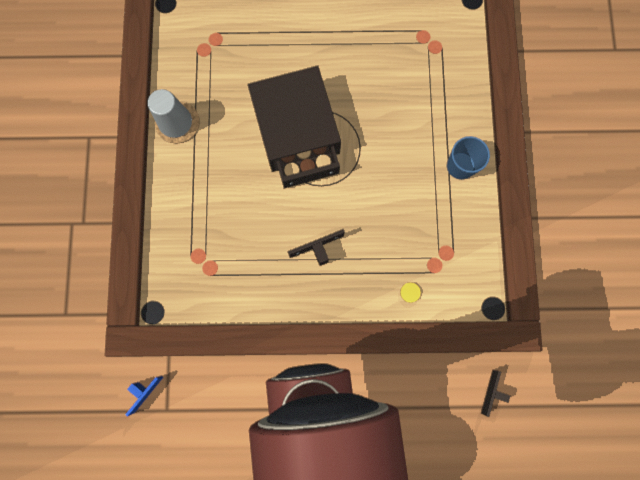

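The top view shows the dark front on the board at about (317,245), with its pull toward the robot. The drawer end is at about (310,180), the cup at (468,157), the tumbler at (170,113) and the striker at (410,292). The blue front and the smaller dark one lie off the board and are decoys.

```bash
python3 - <<'E'
import cv2,pickle,numpy as np
d=pickle.load(open("v1.pkl","rb"))
t=d["top"]["frame"][:,:,::-1];s=d["scene"]["frame"][:,:,::-1]
a=cv2.resize(t[140:275,270:370],None,fx=4,fy=4,interpolation=cv2.INTER_CUBIC)
b=cv2.resize(s[205:305,280:390],None,fx=3.6,fy=3.6,interpolation=cv2.INTER_CUBIC)
a=cv2.convertScaleAbs(a,alpha=1.8,beta=10);b=cv2.convertScaleAbs(b,alpha=1.8,beta=10)
c=np.zeros((max(a.shape[0],b.shape[0]),a.shape[1]+b.shape[1],3),np.uint8);c[:a.shape[0],:a.shape[1]]=a;c[:b.shape[0],a.shape[1]:]=b
cv2.imwrite("pics/crop1.png",c);print(c.shape)
for n in d: print(n,-d[n]["R"].T@d[n]["t"])
E
```

```text
(540, 796, 3)
scene [1.24064599 0.00684009 0.77460954]
top [0.30175217 0.00408398 1.07510546]
```

View pics/crop1.png

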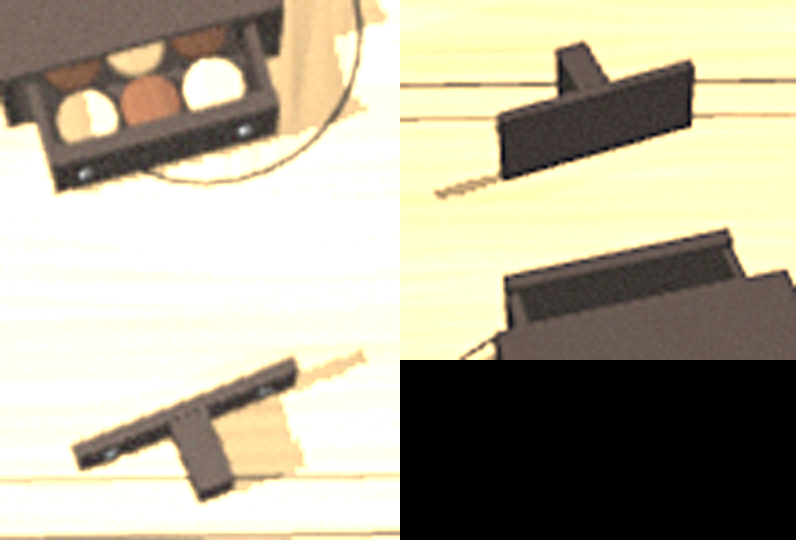

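```bash
cat >h.py <<'E'
import numpy as np
def ray(v,p,z):
    f=240/np.tan(np.radians(v["vfov"]/2))
    d=v["R"].T@np.array([(p[0]-v["cx"])/f,(p[1]-v["cy"])/f,1]);c=-v["R"].T@v["t"]
    return c+d*(z-c[2])/d[2]
E
python3 - <<'E'
import pickle,numpy as np
from h import *
d=pickle.load(open("v1.pkl","rb"))
T=lambda p:(p[0]/4+270-.4,p[1]/4+140-.4)
S=lambda p:((p[0]-400)/3.6+280-.4,p[1]/3.6+205-.4)
def seg(n,v,a,b,z):
    A,B=ray(d[v],a,z),ray(d[v],b,z);e=A-B
    if e[1]<0:e=-e
    print(n,v,A[:2].round(4),B[:2].round(4),"mid",((A+B)/2)[:2].round(4),"len",np.linalg.norm(e).round(4),"yaw",np.degrees(np.arctan2(-e[0],e[1])).round(1))
seg("front backtop","top",T((73,447)),T((293,358)),.07)
seg("front backtop","scene",S((498,115)),S((692,62)),.07)
seg("front backbot","scene",S((503,178)),S((692,126)),.02)
seg("pull end top","top",T((199,493)),T((233,482)),.07)
seg("drawer top","top",T((55,165)),T((277,106)),.082)
seg("drawer bot","top",T((58,190)),T((276,132)),.032)
seg("drawer top","scene",S((505,277)),S((728,230)),.082)
seg("chest top front","top",(269.5,159.5),(341,150),.096)
seg("chest top back","top",(248,83),(319,66),.096)
seg("chest top left","top",(248,83),(270,160),.096)
for n,p,z in(("cup",(468,155),.095),("tumb",(162,103),.125),("strk",(410.5,292.5),.029)):print(n,ray(d["top"],p,z))
E
```

```text
front backtop top [0.4592 0.0651] [ 0.5023 -0.0437] mid [0.4807 0.0107] len 0.117 yaw 21.6
front backtop scene [ 0.4994 -0.0431] [0.4571 0.0677] mid [0.4783 0.0123] len 0.1186 yaw 20.9
front backbot scene [ 0.4998 -0.0423] [0.4585 0.0691] mid [0.4791 0.0134] len 0.1189 yaw 20.3
pull end top top [0.4357 0.0036] [ 0.4409 -0.0131] mid [ 0.4383 -0.0047] len 0.0175 yaw 17.3
drawer top top [0.599  0.0729] [ 0.628  -0.0378] mid [0.6135 0.0176] len 0.1144 yaw 14.7
drawer bot top [0.6005 0.0748] [ 0.6303 -0.0391] mid [0.6154 0.0179] len 0.1178 yaw 14.7
drawer top scene [ 0.6305 -0.0356] [0.6002 0.0786] mid [0.6154 0.0215] len 0.1181 yaw 14.8
chest top front top [0.6387 0.0992] [ 0.6565 -0.0421] mid [0.6476 0.0286] len 0.1424 yaw 7.2
chest top back top [0.8009 0.1432] [ 0.8361 -0.0009] mid [0.8185 0.0712] len 0.1483 yaw 13.7
chest top left top [0.8009 0.1432] [0.6377 0.0982] mid [0.7193 0.1207] len 0.1693 yaw -74.6
cup [ 0.64316567 -0.29266358  0.095     ]
tumb [0.74655722 0.30637671 0.125     ]
strk [ 0.37856869 -0.17908428  0.029     ]
```

{"api": "arm_command", "payload": {
  "rows": "9 18 -2 0 0 0; 28 55 -5 0 0 1; 53 104 -9 0 0 2; 81 159 -13 0 0 2.5; 109 214 -18 0 0 3; 137 268 -22 0 0 4; 165 323 -27 0 0 5; 193 378 -31 0 0 6; 218 427 -35 0 0 7; 243 476 -39 0 0 8; 264 518 -42 0 0 8; 280 549 -45 0 0 8",
  "jaw": 1,
  "squeeze": 35
}}

```text
t: 1.6
tool_pos: [0.422, -0.0573, 0.2573]
tool_rot: [-3.086, -0.578, 0.001]
contact_force: [1.1, -0.0, -0.3]
opening: 0.0854
```

{"api": "arm_command", "payload": {
  "rows": "10 20 -7 0 0 0; 22 44 -14 0 0 0; 30 59 -20 0 0 0; 30 59 -20 0 0 0; 30 59 -20 0 0 0"
}}

```text
t: 2.22
tool_pos: [0.4518, 0.0012, 0.2374]
tool_rot: [-3.086, -0.577, 0.001]
contact_force: [-0.8, 0.3, 0.3]
opening: 0.0853
```

```bash
python3 - <<'E'
from station import monitor, vision
import cv2,pickle,numpy as np
o=monitor.get_obs();v=vision.get_image("wrist");print(o["tool_pos"],o["tool_rot"],v["vfov"],v["cx"],v["cy"],v["T_tool_cam"])
T=np.eye(4);T[:3,:3]=cv2.Rodrigues(np.array(o["tool_rot"]))[0];T[:3,3]=o["tool_pos"]
W=np.linalg.inv(T@v["T_tool_cam"]);v["R"]=W[:3,:3];v["t"]=W[:3,3]
pickle.dump(v,open("w1.pkl","wb"))
cv2.imwrite("pics/w1.png",cv2.convertScaleAbs(v["frame"][:,:,::-1],alpha=1.6,beta=10))
E
```

```text
[0.45184791 0.00120431 0.23738481] [-3.08638801e+00 -5.77140215e-01  9.11577872e-04] 58.20104192996372 312.8428468626458 247.74818803535402 [[-4.79921515e-04 -9.57210948e-01 -2.89390690e-01  7.40028781e-02]
 [ 9.99999831e-01 -3.64133620e-04 -4.53949457e-04 -6.76377266e-06]
 [ 3.29148511e-04 -2.89390858e-01  9.57210960e-01 -6.93959659e-02]
 [ 0.00000000e+00  0.00000000e+00  0.00000000e+00  1.00000000e+00]]
```

View pics/w1.png

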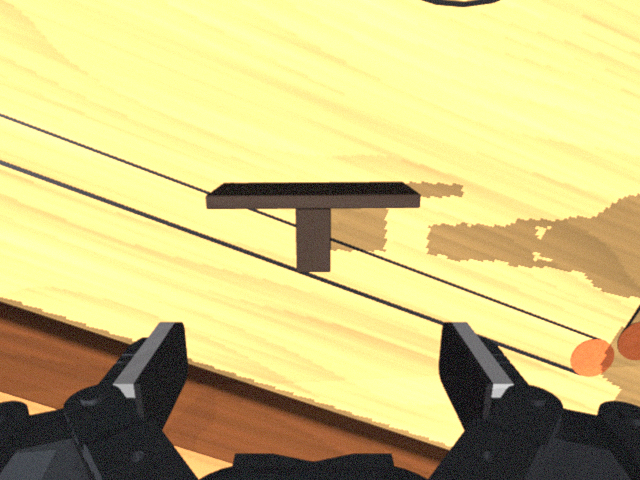

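The wrist view shows the panel square to the jaws. Its top back edge runs (207,196)–(420,194), and the pull's top end spans cols 297–330 at row 271.

```bash
python3 - <<'E'
import pickle,numpy as np
from h import *
v=pickle.load(open("w1.pkl","rb"))
P=[ray(v,p,.07) for p in((207,196),(420,194),(297,271),(330,271))]
for p in P:print(p.round(4))
print("back mid",(P[0]+P[1])/2,"pull end",(P[2]+P[3])/2)
e=P[0]-P[1];print(np.linalg.norm(e),np.degrees(np.arctan2(-e[0],e[1])))
E
```

```text
[0.4606 0.0679 0.07  ]
[ 0.5043 -0.0416  0.07  ]
[0.4374 0.006  0.07  ]
[ 0.4443 -0.012   0.07  ]
back mid [0.48244894 0.01318193 0.07      ] pull end [ 0.44083655 -0.00301786  0.07      ]
0.11783791429172416 21.718978450082094
```

{"api": "arm_command", "payload": {
  "rows": "3 1.5 -30 0 0 0; 3 1.5 -70 0 0 0; 3 1.5 -105 0 0 0; 3 1.5 -125 0 0 0; 3 1.5 -137 0 0 0; 3 1.5 -137 0 0 0; 3 1.5 -137 0 0 0"
}}

```text
t: 3.15
tool_pos: [0.4557, 0.0022, 0.1017]
tool_rot: [-3.087, -0.576, -0.003]
contact_force: [-0.5, -0.4, 0.2]
opening: 0.0853
```

{"api": "arm_command", "payload": {
  "rows": "0 0 0 0 0 0; 0 0 0 0 0 0; 0 0 0 0 0 0; 0 0 0 0 0 0; 0 0 0 0 0 0; 0 0 0 0 0 0; 0 0 0 0 0 0; 0 0 0 0 0 0; 0 0 0 0 0 0; 0 0 0 0 0 0",
  "jaw": 0,
  "squeeze": 35
}}

```text
t: 4.4
tool_pos: [0.4559, 0.0022, 0.1019]
tool_rot: [-3.087, -0.576, -0.003]
contact_force: [0.0, 0.6, 4.6]
opening: 0.0196
```

{"api": "arm_command", "payload": {
  "rows": "0 0 6 0 0 0; 0 0 20 0 0 0; 0 0 35 0 0 -2; 0 0 45 0 0 -4; 0 0 50 0 0 -6.3; 0 0 50 0 0 -6.3; 0 0 50 0 0 -6.3; 0 0 50 0 0 -6.3"
}}

```text
t: 5.4
tool_pos: [0.4556, 0.0023, 0.1516]
tool_rot: [-3.114, -0.406, -0.002]
contact_force: [0.0, 0.7, -1.3]
opening: 0.0201
```

```bash
cat >look.py <<'E'
from station import monitor, vision
import cv2,pickle,numpy as np,sys
k=sys.argv[1]
o=monitor.get_obs();v=vision.get_image("wrist");print(o["tool_pos"],o["tool_rot"],o["contact_force"])
T=np.eye(4);T[:3,:3]=cv2.Rodrigues(np.array(o["tool_rot"]))[0];T[:3,3]=o["tool_pos"]
W=np.linalg.inv(T@v["T_tool_cam"]);v["R"]=W[:3,:3];v["t"]=W[:3,3];v["T"]=T
s=vision.get_image("scene")
pickle.dump((v,s),open(k+".pkl","wb"))
g=lambda f:cv2.convertScaleAbs(f[:,:,::-1],alpha=1.6,beta=10)
a=g(v["frame"])[:420]
b=cv2.resize(g(s["frame"])[150:310,280:400],None,fx=2.6,fy=2.6,interpolation=cv2.INTER_CUBIC)
a=cv2.resize(a,None,fx=.75,fy=.75,interpolation=cv2.INTER_AREA)
c=np.zeros((420,800,3),np.uint8);c[:a.shape[0],:480]=a;c[:416,480:792]=b
cv2.imwrite("pics/"+k+".png",c)
E
python3 look.py w2
```

```text
[0.45564332 0.00228512 0.15161167] [-3.11437000e+00 -4.05710087e-01 -2.46259707e-03] [ 0.04596065  0.74293882 -1.26509208]
```

View pics/w2.png

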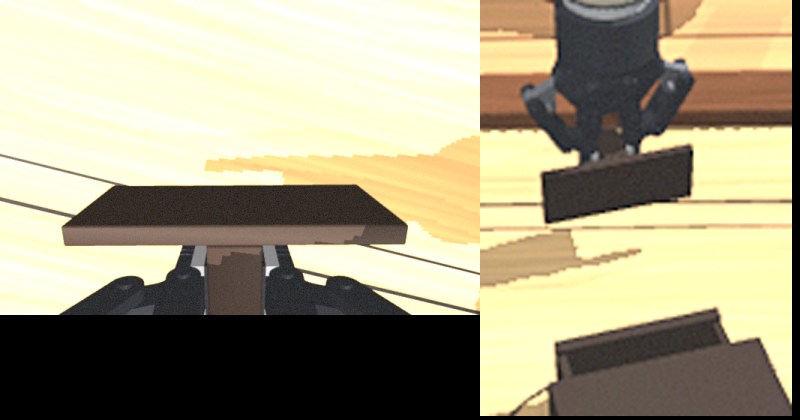

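The front is held level and clear of the board. In the wrist view its back top edge runs (63,226)–(407,226), and its lower edge sits near row 185. The bare drawer end is free.

```bash
python3 - <<'E'
import pickle,numpy as np
from h import *
v,s=pickle.load(open("w2.pkl","rb"))
Ti=np.linalg.inv(v["T"])
S=lambda p:((p[0]-480)/2.6+280-.3,p[1]/2.6+150-.3)
def seg(n,vv,a,b,z):
    A,B=ray(vv,a,z),ray(vv,b,z);m=(A+B)/2;e=A-B
    if e[1]<0:e=-e
    print(n,m.round(4),"len",np.linalg.norm(e).round(4),"yaw",np.degrees(np.arctan2(-e[0],e[1])).round(1),"in tool",(Ti@np.r_[m,1])[:3].round(4))
W=lambda p:(p[0]/.75,p[1]/.75)
seg("w top",v,W((63,226)),W((407,226)),.1197)
seg("w bot",v,W((112,186)),W((357,184.5)),.0697)
seg("s top",s,S((543,173)),S((690,146)),.1197)
seg("s bot",s,S((547,222)),S((691,193)),.0697)
t=v["T"];print("tool yaw",np.degrees(np.arctan2(t[1,0],t[0,0])), "tool z",t[:3,2])
E
```

```text
w top [0.4838 0.0098 0.1197] len 0.117 yaw 14.8 in tool [ 0.0291 -0.      0.032 ]
w bot [0.4833 0.0099 0.0697] len 0.1197 yaw 15.2 in tool [ 0.0285 -0.0002  0.082 ]
s top [0.4793 0.0093 0.1197] len 0.1159 yaw 14.6 in tool [ 0.0246 -0.0007  0.032 ]
s bot [0.479  0.0109 0.0697] len 0.118 yaw 15.5 in tool [ 0.0247 -0.0022  0.082 ]
tool yaw 14.84425538881669 tool z [ 0.0014379   0.00110184 -0.99999836]
```

{"api": "arm_command", "payload": {
  "rows": "10 0 -4 0 0 0; 25 0 -10 0 0 0; 42 0 -17 0 0 0; 60 0 -24 0 0 0; 77 0 -30 0 0 0; 88 -1 -35 0 0 0; 93 -1 -37.5 0 0 0; 93 -1 -37.5 0 0 0; 93 -1 -37.5 0 0 0; 93 -1 -37.5 0 0 0"
}}

```text
t: 6.75
tool_pos: [0.5485, 0.0013, 0.1144]
tool_rot: [-3.114, -0.406, -0.003]
contact_force: [0.5, -0.7, -0.7]
opening: 0.0194
```

```bash
python3 look.py w3
```

```text
[0.54849674 0.00129547 0.11440612] [-3.11446617e+00 -4.05638649e-01 -3.10588847e-03] [ 0.46100566 -0.66450211 -0.69192534]
```

View pics/w3.png

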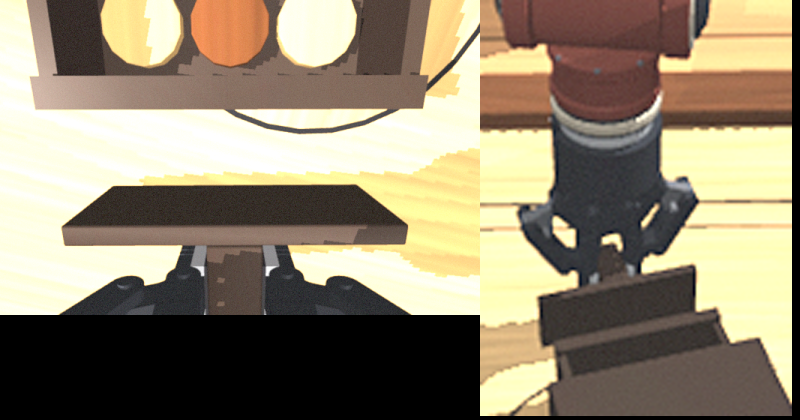

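The wrist view shows the drawer end's top outer edge at about (31,109)–(427,107), mid col 229. The held front's top edge is centred at col 235, row 226.

```bash
python3 - <<'E'
import pickle,numpy as np,cv2
from h import *
v,s=pickle.load(open("w3.pkl","rb"))
Ti=np.linalg.inv(v["T"])
g=cv2.cvtColor(v["frame"],cv2.COLOR_RGB2GRAY).astype(float)
# drawer end lower image edge: strongest brightening going down, rows 130..160
cols=np.arange(60,550,8);r=[125+np.argmax(np.diff(g[125:165,c])) +.5 for c in cols]
k=np.polyfit(cols,r,1);res=np.array(r)-np.polyval(k,cols);ok=abs(res)<2;k=np.polyfit(cols[ok],np.array(r)[ok],1);print(k,ok.sum(),len(cols))
rr=g[130:140].mean(0);dd=np.diff(rr);print("L",20+np.argmin(dd[20:80]),"R",530+np.argmax(dd[530:620]))
L,R=20+np.argmin(dd[20:80])+.5,530+np.argmax(dd[530:620])+.5
f=lambda c:(c,np.polyval(k,c))
def seg(n,a,b,z):
    A,B=ray(v,a,z),ray(v,b,z);m=(A+B)/2;e=A-B
    print(n,m.round(4),"len",np.linalg.norm(e).round(4),"yaw",np.degrees(np.arctan2(-e[0],e[1])).round(2),"tool",(Ti@np.r_[m,1])[:3].round(4))
seg("drawer",f(L),f(R),.082)
seg("front",(63/.75,226/.75),(407/.75,226/.75),.0825)
seg("frontbot",(112/.75,186/.75),(357/.75,184.5/.75),.0325)
E
```

```text
[-6.12009493e-05  1.45581262e+02] 45 62
L 44 R 565
drawer [0.6136 0.0205 0.082 ] len 0.1201 yaw 14.82 tool [ 0.0678 -0.0019  0.0325]
front [0.5767 0.0088 0.0825] len 0.117 yaw 14.83 tool [ 0.0291 -0.      0.032 ]
frontbot [0.5762 0.0089 0.0325] len 0.1197 yaw 15.19 tool [ 0.0285 -0.0002  0.082 ]
```

{"api": "arm_command", "payload": {
  "rows": "6 3 0 0 0 0; 14 5 -0.5 0 0 0; 22 8 -0.5 0 0 0; 28 9.5 -0.5 0 0 0; 31.5 10 -0.5 0 0 0; 31.5 10 -0.5 0 0 0; 31.5 10 -0.5 0 0 0; 31.5 10 -0.5 0 0 0"
}}

```text
t: 7.85
tool_pos: [0.5798, 0.0112, 0.1138]
tool_rot: [-3.114, -0.405, -0.003]
contact_force: [-0.1, -0.2, -1.3]
opening: 0.0195
```

{"api": "arm_command", "payload": {
  "rows": "1.5 0.4 0 0 0 0; 3 0.8 0 0 0 0; 4.5 1.2 0 0 0 0; 6 1.6 0 0 0 0; 7.5 2 0 0 0 0; 8.5 2.2 0 0 0 0; 9.5 2.5 0 0 0 0; 9.5 2.5 0 0 0 0; 9.5 2.5 0 0 0 0"
}}

```text
t: 8.98
tool_pos: [0.5892, 0.0137, 0.1137]
tool_rot: [-3.114, -0.405, -0.002]
contact_force: [-2.5, -0.6, 0.0]
opening: 0.0196
```

{"api": "arm_command", "payload": {
  "rows": "1 0.3 0 0 0 0; 2.5 0.7 0 0 0 0; 4 1.1 0 0 0 0; 5.5 1.5 0 0 0 0; 7 1.9 0 0 0 0; 8 2.1 0 0 0 0; 9 2.4 0 0 0 0; 9.7 2.6 0 0 0 0; 10.2 2.7 0 0 0 0; 10.2 2.7 0 0 0 0; 10.2 2.7 0 0 0 0"
}}

```text
t: 10.35
tool_pos: [0.5983, 0.0161, 0.1133]
tool_rot: [-3.114, -0.405, 0.004]
contact_force: [-9.1, -3.3, 3.4]
opening: 0.0201
```

```bash
python3 look.py w4
```

```text
[0.59827627 0.01613688 0.11332602] [-3.11448071 -0.40528465  0.00395937] [-9.05217911 -3.28669921  3.38195241]
```

View pics/w4.png

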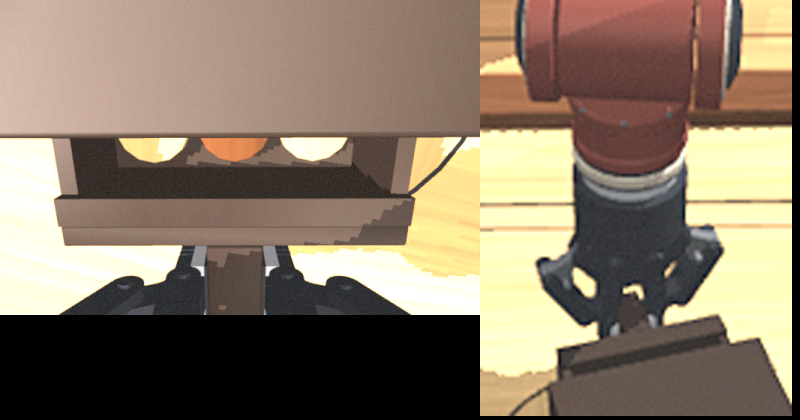

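The front sits flush on the drawer end: front top edge cols 63–407, drawer top edge cols 55–413, mids 235 and 234. It has not moved in the hand since the lift, and the push is about 9.6 N. I'll hold it there.

{"api": "arm_command", "payload": {
  "rows": "0.3 0.1 0 0 0 0; 0.3 0.1 0 0 0 0; 0.3 0.1 0 0 0 0; 0.3 0.1 0 0 0 0; 0.3 0.1 0 0 0 0; 0.3 0.1 0 0 0 0; 0.3 0.1 0 0 0 0; 0.3 0.1 0 0 0 0; 0.3 0.1 0 0 0 0; 0.3 0.1 0 0 0 0; 0.3 0.1 0 0 0 0; 0.3 0.1 0 0 0 0"
}}

```text
t: 11.95
tool_pos: [0.5976, 0.016, 0.113]
tool_rot: [-3.115, -0.405, 0.01]
contact_force: [-9.3, -2.2, 3.6]
opening: 0.0194
```

{"api": "arm_command", "payload": {
  "rows": "1 0.2 0.3 0 0 0; 1 0.2 0.3 0 0 0; 1 0.2 0.3 0 0 0; 1 0.2 0.3 0 0 0; 1 0.2 0.3 0 0 0; 1 0.2 0.3 0 0 0; 1 0.2 0.3 0 0 0; 1 0.2 0.3 0 0 0; 1 0.2 0.3 0 0 0; 1 0.2 0.3 0 0 0; 1 0.2 0.3 0 0 0; 1 0.2 0.3 0 0 0"
}}

```text
t: 13.45
tool_pos: [0.5976, 0.016, 0.1131]
tool_rot: [-3.115, -0.405, 0.015]
contact_force: [-8.3, -2.3, 2.9]
opening: 0.02
```

{"api": "arm_command", "payload": {
  "rows": "0.8 0.2 0.3 0 0 0; 0.8 0.2 0.3 0 0 0; 0.8 0.2 0.3 0 0 0; 0.8 0.2 0.3 0 0 0; 0.8 0.2 0.3 0 0 0; 0.8 0.2 0.3 0 0 0; 0.8 0.2 0.3 0 0 0; 0.8 0.2 0.3 0 0 0; 0.8 0.2 0.3 0 0 0; 0.8 0.2 0.3 0 0 0; 0.8 0.2 0.3 0 0 0; 0.8 0.2 0.3 0 0 0"
}}

```text
t: 14.95
tool_pos: [0.5975, 0.0159, 0.1131]
tool_rot: [-3.115, -0.406, 0.02]
contact_force: [-7.6, -2.8, 4.7]
opening: 0.0197
```

```bash
python3 look.py w5; python3 - <<'E'
import pickle,cv2,numpy as np
from station import vision
from h import *
a=vision.get_image("top");b=pickle.load(open("v1.pkl","rb"))["top"]
d=cv2.absdiff(a["frame"],b["frame"]).max(2)
for n,(x,y) in dict(cup=(468,157),tumbler=(170,113),striker=(410,292)).items():print(n,(d[y-22:y+22,x-22:x+22]>40).sum())
E
```

```text
[0.59752784 0.01592873 0.11313769] [-3.11479049 -0.40570916  0.01978117] [-7.61531466 -2.78968148  4.65410673]
cup 176
tumbler 0
striker 0
```

View pics/w5.png

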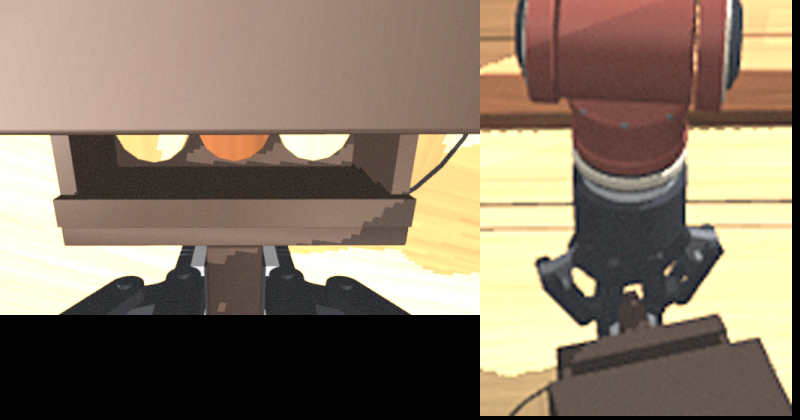

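Front still flush, but the push has eased to about 8.1 N and the tool has tipped slightly. I'll trim both and check that the hold stays steady.

{"api": "arm_command", "payload": {
  "rows": "0.7 0.2 0 0 -0.3 0; 1.4 0.4 0 0 -0.6 0; 2 0.5 0 0 -0.9 0; 2 0.5 0 0 -0.9 0; 2 0.5 0 0 -0.9 0; 2 0.5 0 0 -0.9 0; 2 0.5 0 0 -0.9 0; 2 0.5 0 0 -0.9 0; 2 0.5 0 0 -0.9 0; 2 0.5 0 0 -0.9 0; 2 0.5 0 0 -0.9 0; 2 0.5 0 0 -0.9 0"
}}

```text
t: 16.6
tool_pos: [0.5981, 0.0162, 0.1124]
tool_rot: [3.114, 0.405, -0.003]
contact_force: [-9.1, -2.4, 2.1]
opening: 0.0196
```

```bash
python3 - <<'E'
import pickle,cv2,numpy as np
from station import vision,monitor,workorder
a=vision.get_image("top")["frame"];b=pickle.load(open("v1.pkl","rb"))["top"]["frame"]
for f in(a,b):
    m=cv2.inRange(cv2.cvtColor(f[130:185,440:500],cv2.COLOR_RGB2HSV),(95,70,20),(125,255,255));print(cv2.boundingRect(m),np.argwhere(m).mean(0),(m>0).sum())
for i in range(6):vision.get_image("top")
o=monitor.get_obs();print(o["contact_force"],o["tool_pos"])
f=o["contact_force"];n=-(f[0]*.967+f[1]*.255);print(n)
if 7.5<n<12:workorder.finish_job();print("handed in")
E
```

```text
(8, 7, 42, 42) [27.24284609 27.67285383] 1293
(8, 7, 42, 42) [27.31599379 27.75388199] 1288
[-8.50254964 -2.19671612  2.32238142] [0.59804674 0.01620328 0.11230901]
8.782128114444301
the job is handed in; nothing more can be done
handed in
```

I took the larger dark front by its pull with a 35 N squeeze and lifted it clear. I then brought it square against the drawer end and pressed it in. The arm was still holding and pressing when I handed the job in; no verdict is reported.

**Last checks:**
- **Push:** the force along the drawer axis stayed between about 8.1 and 9.6 N over roughly 6 s, and was 8.8 N at hand-in. It drifted down slightly between calls, so I trimmed the push once.
- **Fit:** the last wrist picture, taken just before that trim, shows the front flush. The edges are centred within about 1 mm sideways, and the height is within about 1 mm by tool position. The tool had tipped about 0.013 rad while pressing; the trim brought it back to near zero.
- **Bystanders:** the tumbler and striker areas match the first picture. The cup area differed in 176 pixels, but the cup's outline and centroid were unchanged, so I put that down to the arm's shadow.

**Disagreements:** the scene and wrist cameras differed by up to 4–5 mm on the front's position along x. The front's top edge also measured 117 mm instead of 120 mm, which could mean it sits a few mm low. I put that down to edge bevel or pixel error, since the front did not move in the grip.

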